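Shed static, then seat three specimen stubs in order

ROBOT

A 7-joint arm with a two-finger parallel gripper is mounted at the origin on the work surface. World frame = base frame: x ahead of the robot, y to its left, z up, the work surface at z = 0. Lengths are in m, angles in degrees, forces in N, time in s.
With the tool pointing down it reaches from about 0.425 to 1.025 m from the base axis. Payload 9.4 kg.
Tool frame: the origin (TCP) lies at the very end of the fingers, on their centre line; the grasp point (between the pads) lies 19 mm behind it; z points along the fingers, y is the direction in which the jaws open and shut (so a half turn about z gives the same grasp; the last joint's range is limited). The gripper opens to 85 mm and grips with 20 to 120 N. Pads are 22 mm wide; open, the fingers measure 114 mm over their backs; the gripper's body (76 mm by 85 mm) begins 54 mm behind the grasp point. The pads swing forward as they close: fully open they stand 13 mm farther back than shut.
Start: joints at [59.949, 34.337, -0.143, 91.639, 0.103, 54.024, -4.572], TCP at [0.314, -0.654, 0.231] pointing down, gripper open.
Joint ranges: [-147.43, 147.43], [-19.82, 112.94], [-74.19, 73.91], [6.32, 146.72], [-59.91, 239.91], [6.04, 106.73], [-150.56, 150.56]. Speed limits (degrees/s): [127.2, 127.2, 172.46, 172.46, 180, 180, 180].

INTERFACE

Orientations are given as [roll, pitch, yaw] about the fixed x, y, z axes, in that order (R = Rz(yaw) Ry(pitch) Rx(roll)).
In Python, from cell import ctrl, viewer, ticket, nets gives the robot as it stands. The module is installed in compiled form; this text tells all that it offers.
- The arm moves only by the tool drive_tool, never from a script. Its argument "commands" is a list of rows, each a list of 2 entries, a list of its own where there are three numbers: the shift along the world's x, y, z in units of 0.1 m (1.0 is 0.1 m), then the turn, a rotation vector about the world's x, y, z in units of pi/2 rad (1.0 is pi/2 rad). A call has exactly 8 rows; each row is the pose to reach, as a shift and turn from the pose commanded when the call began; what a row does not reach only later rows make up. A row lasts 1/8 s, in which the tool goes at most 62.5 mm and 10.7 degrees, less where a joint would pass 70% of its speed; a pose out of reach is approached as far as the arm can. A call with a number of a shift or a turn outside -1 to 1 is refused whole. A call with a gripper value outside its range is refused whole. "fingers" is the opening, from -1 (shut) to 1 (fully open), set as the call begins (left out, the last holds). The fingers move at their own pace and stop on an object; the grip force is fixed at half the most. Time passes only in rows, so rows that repeat a pose let the fingers close, or fill a call up. It gives the time, the measured TCP pose, the force and the opening at its end, in the units of the state.
- ctrl.read_state(): the state, without advancing time (a new reading comes with each control period).
- viewer.get_image(name): name is "scene" or "side" or "wrist"; returns a dict with "image" (400x640x3 uint8, red, green, blue), "fov_y" (degrees; the focal length in pixels is half the picture's height over the tangent of half this angle, whatever the lens; pixels are square), "cx", "cy" (the principal point, pixels), "xyz" and "attitude" of the camera in the world. Camera axes: x right, y up, looking along -z (the intrinsics and any distortion apply to the point x, -y, -z); pixel columns grow to the right and rows downward; lengths in m; the calibration is good to about 2 mm. A picture is of the moment at which its call begins. There is no depth.
- ticket.finish_job(): hands the job in, once; it reports no verdict.
Trained networks look in a picture, given as the dict that the camera call returned (one of the last four; its "shot" number tells which), for a name from the list of things; names that differ only in an ending like _2 or _b are one class to them, and where a whole thing is asked for, a point or a joint stands for the part that bears it (a point fixed in the world has none). Each returns a list of dicts, best first, with "conf" (0 to 1); they miss things now and then, are a little off and sometimes report something else, mostly with a low value. They report only what shows in the picture. A call takes as long as a camera call. They do not tell look-alikes from the thing itself.
- nets.trace(picture, label): "pixels" (400x640 bool, what is visible of it) and "bbox" ([left, top, right, bottom] in pixels, round what is visible of it).
The state is a dict: "time_s": time; "q": joint angles; "joint_vel": joint speeds; "effort": joint torques, N m; "eef_pos": TCP position; "tcp_rot": TCP orientation; "force": force on the tool from outside, world axes, zero at the start; "wrist_torque": the same for the moment, N m; "gripper_width": finger opening in m.
Only numpy, scipy, OpenCV 4.12 (cv2) and the standard library are available. Lean on these libraries where they do the work, as an engineer would, in place of code of your own. Each camera call takes 0.05 s, during which the arm holds its last target.

TASK

Before the carousel goes into the microscope, first touch the brass earthing dome lightly with the fingertips to shed static, then gently press three specimen stubs fully home, each straight down with the fingertips, in this order: the large round disc, the square block, the small round one. Do not pull any stub up; leave the oblong stub standing proud because its glue is still curing, leave the joystick and the other things on the bench alone, and finish with the fingers clear.

Things in the scene. Friction and masses are not known exactly. Their poses are not given: they have to be found in the camera images.
- carousel: Round dark steel specimen carousel fixed to the bench, diameter 170 mm, flat top 38 mm above the bench, with a black round post (diameter 16 mm, 10 mm high) at its centre and four stubs in sockets on a circle of radius 47.5 mm, a quarter turn apart; which stub is in which socket varies. Origin: on its axis at bench level; z up.
- disc_stub: The large round one: a flat disc of diameter 32 mm, 10 mm thick. A stub standing 8 to 12 mm proud of the carousel on a 7 mm pin; slides straight down under about 4 N (more if fast), stays where left, firm stop when home. Origin: centre of the head's underside (38 mm above the bench when fully home); z up. The head's flat top is 10 mm above the origin.
- square_stub: The square one: a 24 x 24 mm block, 20 mm high with its foot. A stub standing 8 to 12 mm proud of the carousel on a 7 mm pin; slides straight down under about 4 N (more if fast), stays where left, firm stop when home. Origin: centre of the head's underside (38 mm above the bench when fully home); z up. The head's flat top is 20 mm above the origin.
- small_stub: The small round one: a cylinder of diameter 16 mm, 16 mm high. A stub standing 8 to 12 mm proud of the carousel on a 7 mm pin; slides straight down under about 4 N (more if fast), stays where left, firm stop when home. Origin: centre of the head's underside (38 mm above the bench when fully home); z up. The head's flat top is 16 mm above the origin.
- oblong_stub: The oblong one, to be left standing proud: a bar 36 x 12 mm, 14 mm high with its foot. A stub standing 8 to 12 mm proud of the carousel on a 7 mm pin; slides straight down under about 4 N (more if fast), stays where left, firm stop when home. Origin: centre of the head's underside (38 mm above the bench when fully home); z up. The head's flat top is 14 mm above the origin.
- earth_dome: The earthing point: a brass dome of diameter 28 mm on top of a grey housing (80 x 80 x 40 mm) fixed to the bench to the left or right of the carousel. It is sprung, straight down: about 1 N starts it, about 5.5 N takes it to its stop at 5 mm. Origin on its axis, 42 mm above the bench when untouched; its top is 12.5 mm above the origin; z up.
- joystick_box: Stage joystick on the other side of the carousel: a like grey housing (80 x 80 x 40 mm) fixed to the bench, with a black ball of diameter 20 mm on a stalk, 90 mm high in all. Origin: centre of its underside.
- cube: Loose polished steel sample cube, 22 mm, standing on the bench beside the carousel; origin at the centre of its underside.
- spare_stub: Loose spare aluminium stub lying head down on the bench beside the carousel: head diameter 24 mm, 5 mm thick, pin pointing up to 23 mm; origin at the centre of its underside.
- tweezers: Loose steel tweezers, 140 mm long along their x, 6 mm high, on the bench beside the carousel; origin on the underside, near the middle.
- jar: Loose closed jar, diameter 52 mm, 60 mm high, on the bench on the robot's side of the joystick; origin at the centre of its underside.
- puck: Loose black resin mount, a cylinder of diameter 32 mm and height 20 mm, on the bench beside the carousel; origin at the centre of its underside.
- pencil: Loose pencil, about 140 mm long along its x, 8 mm thick, on the bench on the robot's side of the earthing point's housing; origin on the underside at mid length.
Things that resemble listed ones, but are neither listed nor needed, are in the scene too. Leave any purple look-alike of the carousel alone. Leave any blue look-alike of the part that bears earth_dome alone.

How it is judged (in metres and radians):
On the way, in this order (a step that is already met when the one before it is completed fails the run):
1. the earthing dome is touched (contact force between the fingers and earth_dome above 0.3 N), for 0.06 s.
2. the large round stub is fully home (z of disc_stub in the frame of carousel below 0.0398 m), for 0.1 s.
3. the square stub is fully home (z of square_stub in the frame of carousel below 0.0398 m), for 0.1 s.
4. the small round stub is fully home (z of small_stub in the frame of carousel below 0.0398 m), for 0.1 s.
At the end, for the whole second after the job is handed in: The disc, square and small round stubs are fully home (head underside within 1.8 mm of the carousel's top), the oblong stub has not moved (2.5 mm), and the loose things are where they were (15 mm) (z of each of disc_stub, square_stub, small_stub in the frame of carousel below 0.0398 m and z of oblong_stub in the frame of carousel above 0.043 m and distance of oblong_stub from where it was at the start of the episode below 0.0025 m and distance of each of cube, spare_stub, tweezers, jar, puck, pencil from where it was at the start of the episode below 0.015 m); the robot touches nothing.
It fails at once if the fingers press the earthing dome or a stub with more than 30 N (contact force between the fingers and earth_dome above 30 N or contact force between the fingers and disc_stub above 30 N or contact force between the fingers and square_stub above 30 N or contact force between the fingers and small_stub above 30 N).
It fails at once if a stub is pulled up, more than 4 mm above the highest start (z of any of disc_stub, square_stub, small_stub in the frame of carousel above 0.054 m).
It fails at once if the oblong stub is moved by more than 2.5 mm (distance of oblong_stub from where it was at the start of the episode above 0.0025 m).
It fails at once if the joystick is struck or leaned on (over 3 N) (contact force between any of the fingers, the arm and joystick_box above 3 N).
It fails at once if a loose thing on the bench is moved or lifted by more than 15 mm (distance of any of cube, spare_stub, tweezers, jar, puck, pencil from where it was at the start of the episode above 0.015 m).
It also fails if it takes over 58 s, if anything falls off the work surface, if the arm or the gripper's body presses on something with over 40 N, if the wrist force passes 120 N, or if a joint passes its speed limit or range.

## Working session

There is one attempt and no reset: what is moved stays moved. The work goes in short steps, Python scripts to look and compute and a tool call to move; the robot and the scene stay as the last step left them, time stands still between calls to the robot, and variables do not carry over. Pictures are saved under pics/ and viewed, and the job is handed in when it is done.

Besides the shell and the picture viewer there is one more tool, called after ">>>" as a command line: name --argument value ..., lists and objects as JSON in quotes. drive_tool: Moves the arm, as the interface text tells. Its arguments: {"type":"object","properties":{"commands":{"type":"array"},"fingers":{"type":"number"}},"required":["commands"]}

```bash
mkdir -p pics
cat > h.py <<'E'
import numpy as np,cv2
from cell import ctrl,viewer,ticket,nets
from scipy.spatial.transform import Rotation as R
def grab(n,fn=None):
    p=viewer.get_image(n)
    if fn: cv2.imwrite('pics/'+fn,p['image'][:,:,::-1])
    return p
E
python3 - <<'E'
from h import *
for n in ['scene','side','wrist']:
    p=grab(n,n+'0.png'); print({k:v for k,v in p.items() if k!='image'})
print(ctrl.read_state())
E
```

```text
{'fov_y': 48.58744221711231, 'cx': 324.6363049805108, 'cy': 199.37229160787513, 'xyz': array([0.93543908, 0.29125068, 0.75417217]), 'attitude': array([ 35.26435149,   0.69243661, 122.26231501]), 'shot': 1}
{'fov_y': 54.26599204214506, 'cx': 321.75488478081104, 'cy': 192.2093347440311, 'xyz': array([ 0.24796562, -0.57734999,  0.51379686]), 'attitude': array([ 55.77933739,  -0.59357762, -24.64652346]), 'shot': 2}
{'fov_y': 70.13954711530123, 'cx': 319.21803058100437, 'cy': 196.3141575340348, 'xyz': array([ 0.38003367, -0.62029269,  0.37296449]), 'attitude': array([-17.01939477,   0.10285731, -64.29409129]), 'shot': 3}
{'time_s': 0.15, 'q': array([59.94725971, 34.37648565, -0.14609836, 91.6682849 ,  0.10437745,
       54.02588233, -4.57470654]), 'joint_vel': array([-0.08113799, -0.06847457,  0.09327742, -0.07203741,  0.02884417,
       -0.01616769, -0.01752207]), 'effort': array([ 3.11352145e-03, -7.76990533e+01,  1.56655468e+00, -2.58236772e+01,
        1.23876872e-02,  6.83014354e-03,  1.11308270e-04]), 'eef_pos': array([ 0.31376755, -0.65320101,  0.23059696]), 'tcp_rot': array([-1.79929854e+02,  7.52283859e-03,  2.56600362e+01]), 'force': array([-0.5679867 , -0.36622015, -0.03541267]), 'wrist_torque': array([ 0.00191604, -0.00472213,  0.01016346]), 'gripper_width': 0.08559007157391348}
```

View pics/scene0.png

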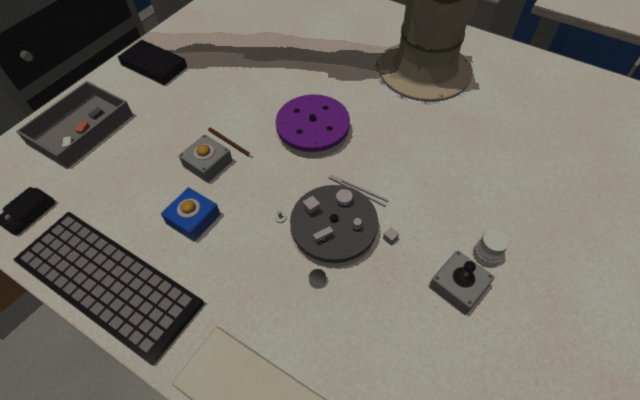

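View pics/side0.png

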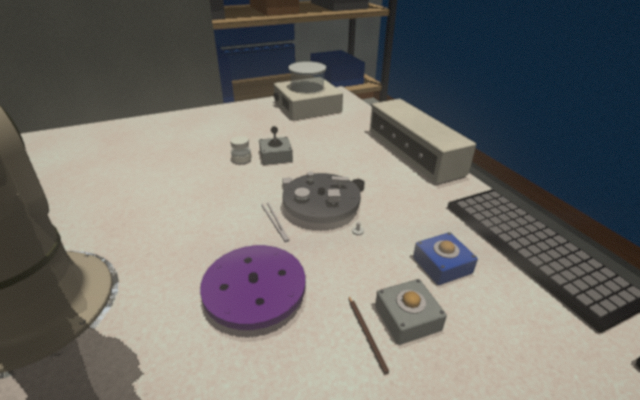

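View pics/wrist0.png

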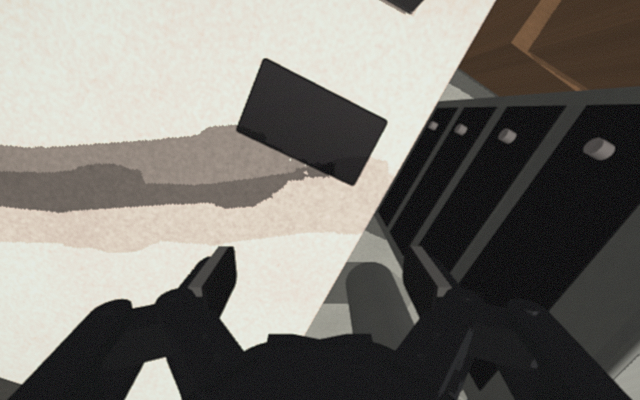

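The scene picture shows the dark carousel at (335,222), with the disc at (345,197), the square at (312,204), the small stub at (357,223) and the oblong at (323,235). The grey housing with the brass dome is at (205,153). The purple carousel (313,120) and the blue housing (190,210) are look-alikes to leave alone. The joystick is at (463,278).

```bash
cat >> h.py <<'E'
def cam(p):
    M=R.from_euler('xyz',p['attitude'],degrees=True).as_matrix(); f=200/np.tan(np.radians(p['fov_y']/2)); return M,f
def proj(p,X):
    M,f=cam(p); c=(np.atleast_2d(X)-p['xyz'])@M
    return np.c_[p['cx']+f*c[:,0]/-c[:,2],p['cy']-f*c[:,1]/-c[:,2]]
def back(p,uv,z):
    M,f=cam(p); uv=np.atleast_2d(uv).astype(float)
    d=np.c_[(uv[:,0]-p['cx'])/f,-(uv[:,1]-p['cy'])/f,-np.ones(len(uv))]@M.T
    return p['xyz']+d*((z-p['xyz'][2])/d[:,2])[:,None]
E
python3 - <<'E'
from h import *
ps={n:grab(n) for n in ['scene','side']}
for n,p in ps.items():
    print(n,'origin',proj(p,[0,0,0]))
    for l in ['carousel','disc_stub','square_stub','small_stub','oblong_stub','earth_dome','joystick_box','cube','spare_stub','tweezers','jar','puck','pencil']:
        for d in nets.trace(p,l):
            m=d['pixels']; ys,xs=np.nonzero(m); c=(xs.mean(),ys.mean())
            z={'carousel':.03,'disc_stub':.055,'square_stub':.058,'small_stub':.058,'oblong_stub':.058,'earth_dome':.04}.get(l,.01)
            print(l,round(d['conf'],2),np.round(c),d['bbox'],len(xs),back(p,c,z)[0].round(3))
p=ps['scene']
cv2.imwrite('pics/c1.png',cv2.resize(p['image'][160:300,260:420,::-1],None,fx=4,fy=4,interpolation=cv2.INTER_CUBIC))
p=ps['side']
cv2.imwrite('pics/c2.png',cv2.resize(p['image'][160:350,260:470,::-1],None,fx=3,fy=3,interpolation=cv2.INTER_CUBIC))
E
```

```text
scene origin [[424.79302482  69.78236091]]
carousel 0.7 [334. 226.] [287.7, 184.4, 379.0, 263.3] 4744 [0.55  0.059 0.03 ]
carousel 0.63 [312. 123.] [275.2, 93.2, 350.0, 149.3] 3447 [ 0.341 -0.128  0.03 ]
disc_stub 0.76 [344. 197.] [338.3, 189.2, 352.9, 207.4] 205 [0.497 0.048 0.055]
square_stub 0.48 [311. 205.] [302.4, 199.0, 319.1, 209.4] 202 [0.548 0.005 0.058]
small_stub 0.5 [357. 224.] [355.9, 220.0, 361.5, 232.4] 72 [0.539 0.101 0.058]
oblong_stub 0.7 [491. 247.] [477.6, 227.3, 512.1, 264.9] 928 [0.455 0.329 0.058]
oblong_stub 0.68 [322. 234.] [315.8, 226.9, 332.1, 243.0] 166 [0.592 0.059 0.058]
earth_dome 0.67 [187. 207.] [178.6, 200.2, 196.5, 211.9] 155 [ 0.67  -0.205  0.04 ]
joystick_box 0.93 [461. 282.] [429.2, 252.9, 495.9, 312.6] 2380 [0.521 0.31  0.01 ]
cube 0.7 [390. 236.] [384.2, 229.7, 399.0, 245.5] 182 [0.501 0.157 0.01 ]
spare_stub 0.74 [334. 225.] [288.0, 184.5, 382.0, 265.2] 5029 [0.537 0.051 0.01 ]
spare_stub 0.59 [280. 217.] [274.5, 212.0, 286.0, 223.2] 103 [ 0.579 -0.05   0.01 ]
tweezers 0.82 [353. 187.] [329.5, 174.1, 389.7, 205.2] 211 [0.437 0.035 0.01 ]
jar 0
[... 1161 characters left out ...]
ick_box 0.86 [275. 150.] [259.5, 126.4, 289.2, 164.7] 915 [0.531 0.331 0.01 ]
joystick_box 0.3 [302. 194.] [293.7, 184.8, 308.2, 201.2] 179 [0.518 0.107 0.01 ]
cube 0.44 [285. 182.] [283.2, 174.1, 290.1, 187.8] 49 [0.5  0.17 0.01]
spare_stub 0.51 [358. 230.] [351.0, 222.6, 366.5, 235.3] 124 [ 0.571 -0.058  0.01 ]
tweezers 0.61 [279. 229.] [272.7, 212.7, 290.7, 240.5] 158 [0.429 0.008 0.01 ]
jar 0.85 [240. 150.] [229.3, 138.2, 251.8, 162.3] 471 [0.443 0.366 0.01 ]
puck 0.57 [369. 339.] [349.2, 295.1, 387.6, 374.5] 494 [ 0.465 -0.286  0.01 ]
puck 0.53 [359. 184.] [352.0, 179.3, 362.1, 190.2] 105 [0.656 0.091 0.01 ]
pencil 0.89 [369. 339.] [347.3, 300.8, 389.7, 375.4] 564 [ 0.465 -0.286  0.01 ]
```

View pics/c1.png

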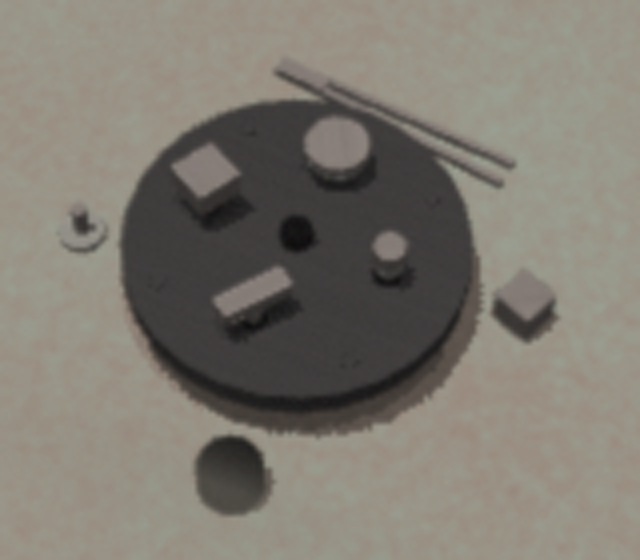

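View pics/c2.png

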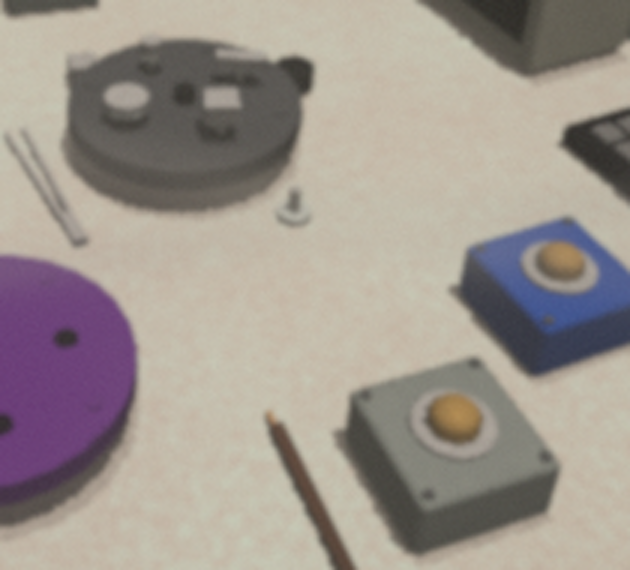

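Run:
```python
from h import *
from scipy.optimize import least_squares
S=grab('scene');D=grab('side')
cv2.imwrite('pics/c3.png',cv2.resize(S['image'][120:190,165:265,::-1],None,fx=6,fy=6,interpolation=cv2.INTER_CUBIC))
cs=lambda a:(np.array(a)+.5)/4-.5+[260,160]
cd=lambda a:(np.array(a)+.5)/3-.5+[260,160]
o={'disc':([337,145],[126,97]),'square':([206,170],[223,97]),'small':([390,248],[150,43]),'oblong':([253,291],[241,53]),'post':([297,228],[184,90])}
for k,(a,b) in o.items():
    a=cs(a);b=cd(b)
    r=least_squares(lambda X:np.r_[(proj(S,X)-a).ravel(),(proj(D,X)-b).ravel()],[.55,.05,.05])
    print(k,r.x.round(4),'res px',r.fun.round(1), back(S,a,r.x[2]).round(4)[0])
print(back(D,cd([452,428]),.04), back(D,cd([[363,397],[473,364],[545,456],[428,494]]),.04).round(4))
# carousel top ellipse
e=cs([[122,250],[473,250],[300,100]]);
print(back(S,e,.038).round(4))
```

```text
disc [0.4953 0.0484 0.0565] res px [ 0.4 -0.2  0.4  0.2] [0.4961 0.048  0.0565]
square [0.5485 0.007  0.0682] res px [-0.  0. -0. -0.] [0.5485 0.007  0.0682]
small [0.5358 0.1008 0.0611] res px [ 0.3 -0.2  0.4  0.1] [0.5364 0.1005 0.0611]
oblong [0.5897 0.0597 0.0625] res px [ 0.2 -0.1  0.2  0.1] [0.5901 0.0596 0.0625]
post [0.5415 0.0536 0.0469] res px [ 0.2 -0.1  0.2  0.1] [0.5418 0.0535 0.0469]
[[ 0.54205747 -0.27320998  0.04      ]] [[ 0.5114 -0.2371  0.04  ]
 [ 0.5781 -0.2417  0.04  ]
 [ 0.5741 -0.3068  0.04  ]
 [ 0.508  -0.3017  0.04  ]]
[[ 0.5916 -0.0141  0.038 ]
 [ 0.5033  0.1283  0.038 ]
 [ 0.4702  0.0113  0.038 ]]
```

View pics/c3.png

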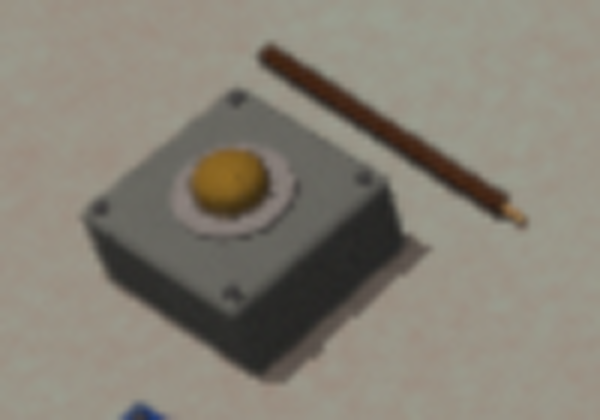

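The dome on the grey housing, at (205,153) in scene and (411,299) in side, is the one I want. The other dome, at (190,210), sits on the blue look-alike. The enlarged crop confirms a grey housing with the pencil on its robot side. I'm shutting the fingers and moving over it.

>>> drive_tool --commands '[[[0.07, 0.12, 0], [0, 0, 0.02]], [[0.14, 0.24, 0], [0, 0, 0.045]], [[0.21, 0.36, 0], [0, 0, 0.067]], [[0.28, 0.48, 0], [0, 0, 0.09]], [[0.35, 0.6, 0], [0, 0, 0.11]], [[0.43, 0.72, 0], [0, 0, 0.135]], [[0.5, 0.84, 0], [0, 0, 0.157]], [[0.57, 0.953, 0], [0, 0, 0.18]]]' --fingers -1

```text
time_s: 2.65
eef_pos: [0.3714, -0.5574, 0.2313]
tcp_rot: [-180.0, 0.0, 42.0]
force: [-0.6, -0.4, 0.9]
gripper_width: -0.0001
```

>>> drive_tool --commands '[[[0.07, 0.12, 0], [0, 0, 0.02]], [[0.14, 0.24, 0], [0, 0, 0.045]], [[0.21, 0.36, 0], [0, 0, 0.067]], [[0.28, 0.48, 0], [0, 0, 0.09]], [[0.35, 0.6, 0], [0, 0, 0.11]], [[0.43, 0.72, 0], [0, 0, 0.135]], [[0.5, 0.84, 0], [0, 0, 0.157]], [[0.57, 0.953, 0], [0, 0, 0.18]]]'

```text
time_s: 3.65
eef_pos: [0.4284, -0.4621, 0.2313]
tcp_rot: [-180.0, 0.0, 58.2]
force: [0.2, 0.1, -0.2]
gripper_width: 0.0001
```

>>> drive_tool --commands '[[[0.07, 0.12, 0], [0, 0, 0.02]], [[0.14, 0.24, 0], [0, 0, 0.045]], [[0.21, 0.36, 0], [0, 0, 0.067]], [[0.28, 0.48, 0], [0, 0, 0.09]], [[0.35, 0.6, 0], [0, 0, 0.11]], [[0.43, 0.72, 0], [0, 0, 0.135]], [[0.5, 0.84, 0], [0, 0, 0.157]], [[0.57, 0.953, 0], [0, 0, 0.18]]]'

```text
time_s: 4.65
eef_pos: [0.4854, -0.3668, 0.2313]
tcp_rot: [180.0, 0.0, 74.4]
force: [0.1, 0.1, 0.0]
gripper_width: -0.0002
```

>>> drive_tool --commands '[[[0.07, 0.12, 0], [0, 0, 0.02]], [[0.14, 0.24, 0], [0, 0, 0.045]], [[0.21, 0.36, 0], [0, 0, 0.067]], [[0.28, 0.48, 0], [0, 0, 0.09]], [[0.35, 0.6, 0], [0, 0, 0.11]], [[0.43, 0.72, 0], [0, 0, 0.135]], [[0.5, 0.84, 0], [0, 0, 0.157]], [[0.57, 0.953, 0], [0, 0, 0.18]]]'

```text
time_s: 5.65
eef_pos: [0.5424, -0.2715, 0.2312]
tcp_rot: [-180.0, -0.0, 90.6]
force: [0.3, -0.2, -0.6]
gripper_width: 0.0001
```

>>> drive_tool --commands '[[[0, 0, -0.13], [0, 0, 0]], [[0, -0.01, -0.26], [0, 0, 0]], [[0, -0.01, -0.4], [0, 0, 0]], [[0, -0.01, -0.53], [0, 0, 0]], [[0, -0.01, -0.66], [0, 0, 0]], [[0, -0.01, -0.8], [0, 0, 0]], [[0, -0.015, -0.9], [0, 0, 0]], [[0, -0.015, -0.96], [0, 0, 0]]]'

```text
time_s: 6.65
eef_pos: [0.5418, -0.2738, 0.1345]
tcp_rot: [-180.0, -0.0, 90.5]
force: [0.4, -0.6, -0.4]
gripper_width: 0.0
```

>>> drive_tool --commands '[[[0, 0, -0.13], [0, 0, 0]], [[0, 0, -0.25], [0, 0, 0]], [[0, 0, -0.37], [0, 0, 0]], [[0, 0, -0.48], [0, 0, 0]], [[0, 0, -0.57], [0, 0, 0]], [[0, 0, -0.64], [0, 0, 0]], [[0, 0, -0.69], [0, 0, 0]], [[0, 0, -0.7], [0, 0, 0]]]'

```text
time_s: 7.65
eef_pos: [0.5419, -0.2738, 0.065]
tcp_rot: [-180.0, -0.0, 90.5]
force: [-0.2, 0.2, 0.4]
gripper_width: -0.0002
```

Run:
```python
from h import *
p=grab('side'); cv2.imwrite('pics/d1.png',cv2.resize(p['image'][180:360,310:510,::-1],None,fx=3,fy=3,interpolation=cv2.INTER_CUBIC))
p=grab('scene'); cv2.imwrite('pics/d2.png',cv2.resize(p['image'][70:200,140:290,::-1],None,fx=4,fy=4,interpolation=cv2.INTER_CUBIC))
```

```text
(no output)
```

View pics/d1.png

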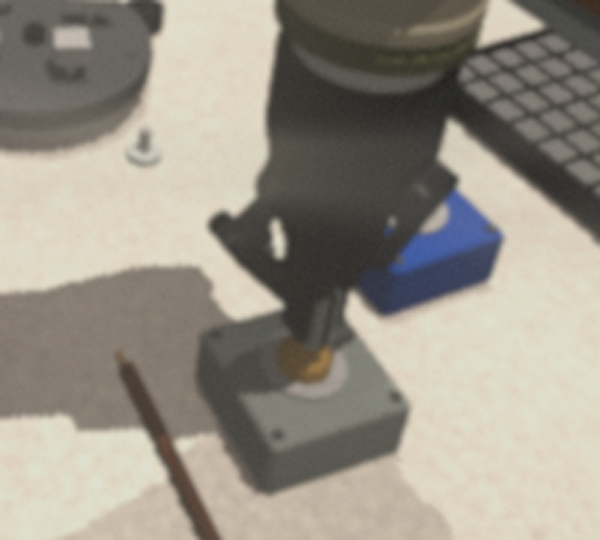

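View pics/d2.png

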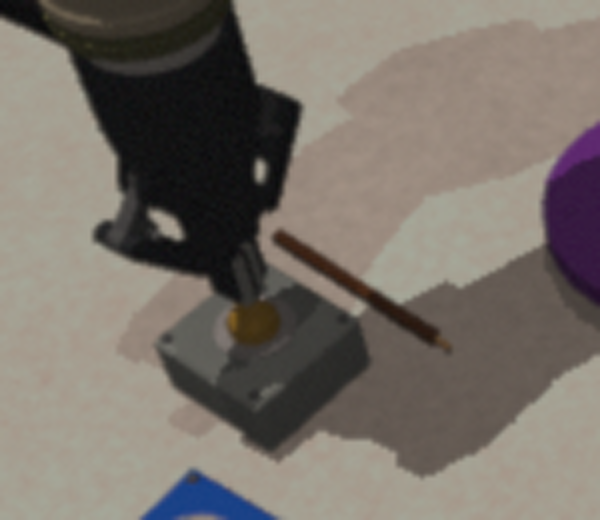

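The fingertips are centred over the dome in both views, about 10 mm above it. Pressing lightly.

>>> drive_tool --commands '[[[0, 0, -0.05], [0, 0, 0]], [[0, 0, -0.09], [0, 0, 0]], [[0, 0, -0.11], [0, 0, 0]], [[0, 0, -0.12], [0, 0, 0]], [[0, 0, -0.125], [0, 0, 0]], [[0, 0, -0.13], [0, 0, 0]], [[0, 0, -0.13], [0, 0, 0]], [[0, 0, -0.13], [0, 0, 0]]]'

```text
time_s: 8.75
eef_pos: [0.5418, -0.2738, 0.0523]
tcp_rot: [-180.0, 0.0, 90.5]
force: [0.2, 0.7, 2.0]
gripper_width: 0.0005
```

>>> drive_tool --commands '[[[0, 0, 0.05], [0, 0, 0]], [[0, 0, 0.15], [0, 0, 0]], [[0, 0, 0.3], [0, 0, 0]], [[0, 0.1, 0.45], [0, 0, 0]], [[-0.02, 0.25, 0.6], [0, 0, 0]], [[-0.05, 0.4, 0.7], [0, 0, 0]], [[-0.08, 0.6, 0.75], [0, 0, 0]], [[-0.115, 0.805, 0.8], [0, 0, 0]]]'

```text
time_s: 9.75
eef_pos: [0.53, -0.1915, 0.1325]
tcp_rot: [-180.0, -0.0, 90.5]
force: [-0.3, -0.0, -0.4]
gripper_width: -0.0002
```

>>> drive_tool --commands '[[[-0.015, 0.1, 0], [0, 0, 0]], [[-0.03, 0.2, 0], [0, 0, 0]], [[-0.045, 0.3, 0], [0, 0, 0]], [[-0.06, 0.4, 0], [0, 0, 0]], [[-0.07, 0.5, 0], [0, 0, 0]], [[-0.085, 0.6, 0], [0, 0, 0]], [[-0.1, 0.7, 0], [0, 0, 0]], [[-0.115, 0.805, 0], [0, 0, 0]]]'

```text
time_s: 10.75
eef_pos: [0.5188, -0.1122, 0.1323]
tcp_rot: [180.0, 0.0, 90.5]
force: [-0.6, -0.6, 0.4]
gripper_width: -0.0001
```

>>> drive_tool --commands '[[[-0.015, 0.1, 0], [0, 0, 0]], [[-0.03, 0.2, 0], [0, 0, 0]], [[-0.045, 0.3, 0], [0, 0, 0]], [[-0.06, 0.4, 0], [0, 0, 0]], [[-0.07, 0.5, 0], [0, 0, 0]], [[-0.085, 0.6, 0], [0, 0, 0]], [[-0.1, 0.7, 0], [0, 0, 0]], [[-0.115, 0.805, 0], [0, 0, 0]]]'

```text
time_s: 11.75
eef_pos: [0.5073, -0.0317, 0.1323]
tcp_rot: [180.0, 0.0, 90.5]
force: [-0.1, 0.3, 0.1]
gripper_width: 0.0003
```

>>> drive_tool --commands '[[[-0.015, 0.1, 0], [0, 0, 0]], [[-0.03, 0.2, 0], [0, 0, 0]], [[-0.045, 0.3, 0], [0, 0, 0]], [[-0.06, 0.4, 0], [0, 0, 0]], [[-0.07, 0.5, 0], [0, 0, 0]], [[-0.085, 0.6, 0], [0, 0, 0]], [[-0.1, 0.7, 0], [0, 0, 0]], [[-0.115, 0.805, 0], [0, 0, 0]]]'

```text
time_s: 12.75
eef_pos: [0.4958, 0.0488, 0.1323]
tcp_rot: [180.0, 0.0, 90.5]
force: [0.2, -0.3, 0.5]
gripper_width: -0.0001
```

>>> drive_tool --commands '[[[0, 0, -0.1], [0, 0, 0]], [[0, 0, -0.22], [0, 0, 0]], [[0, 0, -0.34], [0, 0, 0]], [[0, 0, -0.45], [0, 0, 0]], [[0, 0, -0.54], [0, 0, 0]], [[0, 0, -0.61], [0, 0, 0]], [[0, 0, -0.65], [0, 0, 0]], [[0, 0, -0.66], [0, 0, 0]]]'

```text
time_s: 13.75
eef_pos: [0.4959, 0.0482, 0.0661]
tcp_rot: [-180.0, 0.0, 90.5]
force: [-0.4, 0.4, -0.6]
gripper_width: -0.0003
```

>>> drive_tool --commands '[[[0, 0, -0.02], [0, 0, 0]], [[0, 0, -0.04], [0, 0, 0]], [[0, 0, -0.06], [0, 0, 0]], [[0, 0, -0.075], [0, 0, 0]], [[0, 0, -0.085], [0, 0, 0]], [[0, 0, -0.095], [0, 0, 0]], [[0, 0, -0.105], [0, 0, 0]], [[0, 0, -0.115], [0, 0, 0]]]'

```text
time_s: 14.75
eef_pos: [0.4959, 0.0482, 0.0548]
tcp_rot: [180.0, 0.0, 90.5]
force: [-0.5, -0.5, 4.0]
gripper_width: 0.0001
```

>>> drive_tool --commands '[[[0, 0, -0.01], [0, 0, 0]], [[0, 0, -0.02], [0, 0, 0]], [[0, 0, -0.03], [0, 0, 0]], [[0, 0, -0.04], [0, 0, 0]], [[0, 0, -0.05], [0, 0, 0]], [[0, 0, -0.06], [0, 0, 0]], [[0, 0, -0.065], [0, 0, 0]], [[0, 0, -0.07], [0, 0, 0]]]'

```text
time_s: 15.75
eef_pos: [0.4959, 0.0482, 0.048]
tcp_rot: [180.0, 0.0, 90.5]
force: [-2.4, -0.1, 15.0]
gripper_width: 0.0
```

The disc is on its stop: 15 N with the tip at z = 0.048. Moving to the square.

>>> drive_tool --commands '[[[0, 0, 0.05], [0, 0, 0]], [[0, 0, 0.2], [0, 0, 0]], [[0, 0, 0.4], [0, 0, 0]], [[0.13, -0.1, 0.5], [0, 0, 0]], [[0.27, -0.2, 0.5], [0, 0, 0]], [[0.4, -0.31, 0.5], [0, 0, 0]], [[0.527, -0.415, 0.5], [0, 0, 0]], [[0.527, -0.415, 0.4], [0, 0, 0]]]'

```text
time_s: 16.75
eef_pos: [0.5499, 0.0055, 0.0874]
tcp_rot: [179.9, 0.0, 90.3]
force: [-0.2, 0.1, 0.0]
gripper_width: -0.0001
```

Run:
```python
from h import *
p=grab('side'); cv2.imwrite('pics/e1.png',cv2.resize(p['image'][120:250,250:410,::-1],None,fx=4,fy=4,interpolation=cv2.INTER_CUBIC))
p=grab('scene'); cv2.imwrite('pics/e2.png',cv2.resize(p['image'][140:280,250:410,::-1],None,fx=4,fy=4,interpolation=cv2.INTER_CUBIC))
```

```text
(no output)
```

View pics/e1.png

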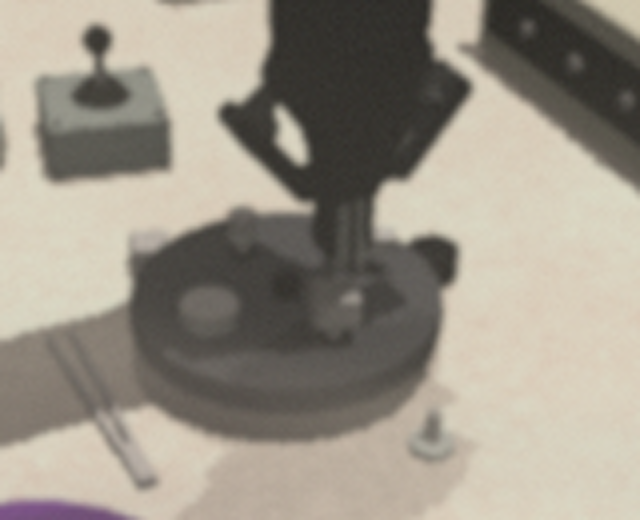

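View pics/e2.png

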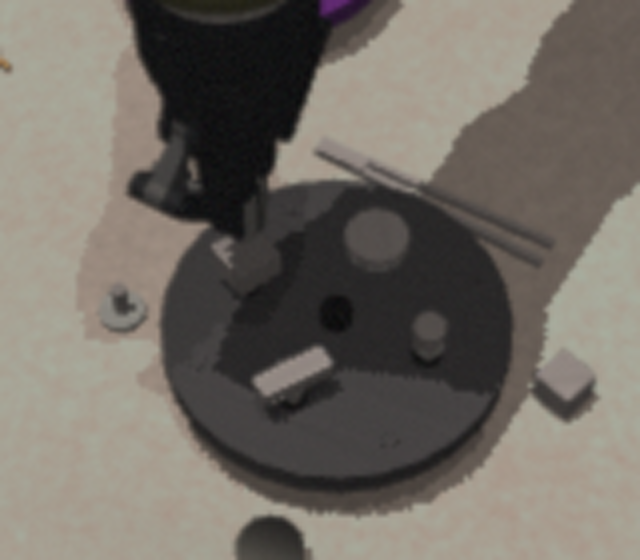

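The disc now sits flat on the carousel and the tip is over the square block. Lowering slowly.

>>> drive_tool --commands '[[[0, 0.01, -0.03], [0, 0, 0]], [[0, 0.01, -0.06], [0, 0, 0]], [[0, 0.01, -0.09], [0, 0, 0]], [[0, 0.01, -0.12], [0, 0, 0]], [[0, 0.01, -0.145], [0, 0, 0]], [[0, 0.01, -0.165], [0, 0, 0]], [[0, 0.01, -0.18], [0, 0, 0]], [[0, 0.01, -0.19], [0, 0, 0]]]'

```text
time_s: 17.85
eef_pos: [0.5486, 0.0077, 0.0687]
tcp_rot: [180.0, 0.0, 90.5]
force: [-0.9, -0.1, -0.8]
gripper_width: -0.0001
```

>>> drive_tool --commands '[[[0, 0, -0.01], [0, 0, 0]], [[0, 0, -0.02], [0, 0, 0]], [[0, 0, -0.03], [0, 0, 0]], [[0, 0, -0.04], [0, 0, 0]], [[0, 0, -0.05], [0, 0, 0]], [[0, 0, -0.06], [0, 0, 0]], [[0, 0, -0.07], [0, 0, 0]], [[0, 0, -0.08], [0, 0, 0]]]'

```text
time_s: 18.85
eef_pos: [0.5487, 0.0077, 0.0607]
tcp_rot: [180.0, 0.0, 90.5]
force: [-0.6, -0.4, 4.2]
gripper_width: 0.0004
```

>>> drive_tool --commands '[[[0, 0, -0.005], [0, 0, 0]], [[0, 0, -0.012], [0, 0, 0]], [[0, 0, -0.018], [0, 0, 0]], [[0, 0, -0.022], [0, 0, 0]], [[0, 0, -0.025], [0, 0, 0]], [[0, 0, -0.027], [0, 0, 0]], [[0, 0, -0.028], [0, 0, 0]], [[0, 0, -0.028], [0, 0, 0]]]'

```text
time_s: 19.85
eef_pos: [0.5487, 0.0076, 0.0581]
tcp_rot: [180.0, 0.0, 90.5]
force: [-1.2, -0.3, 6.5]
gripper_width: -0.0001
```

The square is home: tip at 0.0581 with the force rising. Moving to the small round stub.

>>> drive_tool --commands '[[[0, 0, 0.05], [0, 0, 0]], [[0, 0, 0.2], [0, 0, 0]], [[0, 0, 0.4], [0, 0, 0]], [[0, 0.1, 0.5], [0, 0, 0]], [[-0.04, 0.35, 0.5], [0, 0, 0]], [[-0.08, 0.6, 0.5], [0, 0, 0]], [[-0.12, 0.85, 0.5], [0, 0, 0]], [[-0.126, 0.932, 0.4], [0, 0, 0]]]'

```text
time_s: 20.85
eef_pos: [0.5361, 0.1032, 0.0985]
tcp_rot: [179.9, -0.1, 90.6]
force: [0.6, -0.2, 0.3]
gripper_width: 0.0001
```

Run:
```python
from h import *
p=grab('side'); cv2.imwrite('pics/f1.png',cv2.resize(p['image'][120:250,250:410,::-1],None,fx=4,fy=4,interpolation=cv2.INTER_CUBIC))
p=grab('scene'); cv2.imwrite('pics/f2.png',cv2.resize(p['image'][140:280,250:410,::-1],None,fx=4,fy=4,interpolation=cv2.INTER_CUBIC))
print(ctrl.read_state()['eef_pos'])
```

```text
[0.53543375 0.10176724 0.09706986]
```

View pics/f1.png

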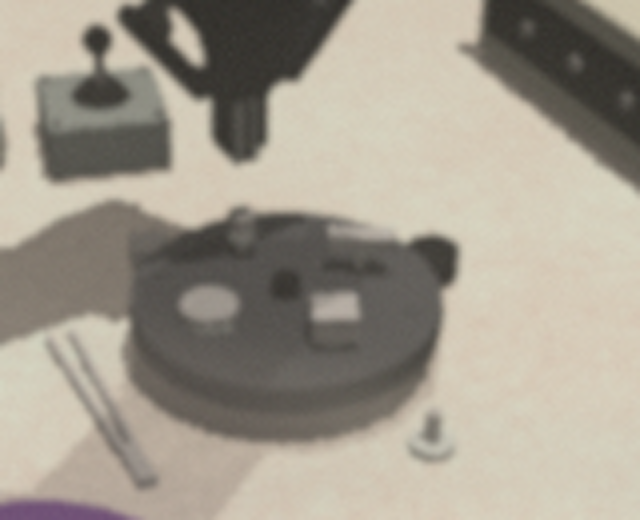

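View pics/f2.png

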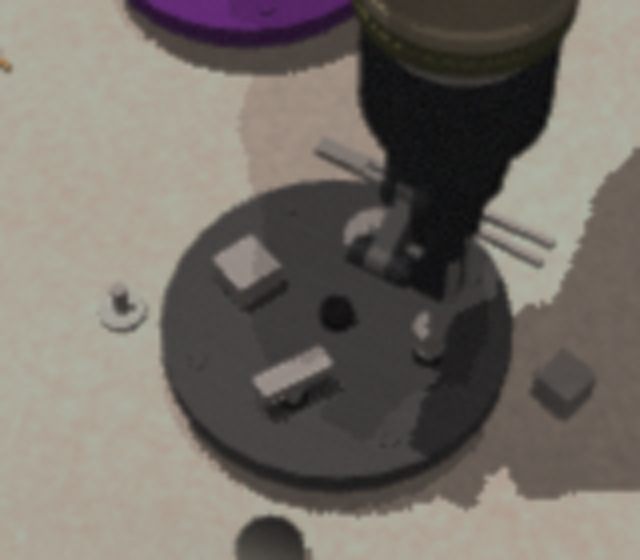

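The disc and square sit flush, and the tip is above the small stub with the oblong untouched. Lowering.

>>> drive_tool --commands '[[[0, -0.005, -0.05], [0, 0, 0]], [[0, -0.005, -0.11], [0, 0, 0]], [[0, -0.005, -0.16], [0, 0, 0]], [[0, -0.005, -0.21], [0, 0, 0]], [[0, -0.005, -0.25], [0, 0, 0]], [[0, -0.005, -0.28], [0, 0, 0]], [[0, -0.005, -0.3], [0, 0, 0]], [[0, -0.005, -0.31], [0, 0, 0]]]'

```text
time_s: 21.95
eef_pos: [0.536, 0.1004, 0.0669]
tcp_rot: [180.0, 0.0, 90.5]
force: [-0.4, 1.3, 0.2]
gripper_width: 0.0003
```

>>> drive_tool --commands '[[[0, 0, -0.01], [0, 0, 0]], [[0, 0, -0.02], [0, 0, 0]], [[0, 0, -0.03], [0, 0, 0]], [[0, 0, -0.04], [0, 0, 0]], [[0, 0, -0.05], [0, 0, 0]], [[0, 0, -0.06], [0, 0, 0]], [[0, 0, -0.07], [0, 0, 0]], [[0, 0, -0.08], [0, 0, 0]]]'

```text
time_s: 22.95
eef_pos: [0.536, 0.1004, 0.0589]
tcp_rot: [180.0, 0.0, 90.5]
force: [-0.6, -0.2, 3.4]
gripper_width: -0.0003
```

Now at 0.0589, and home is 0.054.

>>> drive_tool --commands '[[[0, 0, -0.01], [0, 0, 0]], [[0, 0, -0.02], [0, 0, 0]], [[0, 0, -0.03], [0, 0, 0]], [[0, 0, -0.038], [0, 0, 0]], [[0, 0, -0.044], [0, 0, 0]], [[0, 0, -0.049], [0, 0, 0]], [[0, 0, -0.052], [0, 0, 0]], [[0, 0, -0.053], [0, 0, 0]]]'

```text
time_s: 23.95
eef_pos: [0.536, 0.1004, 0.0541]
tcp_rot: [180.0, 0.0, 90.5]
force: [-1.3, -1.1, 9.5]
gripper_width: -0.0001
```

Home: 9.5 N at 0.0541. Rising clear.

>>> drive_tool --commands '[[[0, 0, 0.05], [0, 0, 0]], [[0, 0, 0.2], [0, 0, 0]], [[0, 0, 0.35], [0, 0, 0]], [[0, 0, 0.5], [0, 0, 0]], [[0, 0, 0.65], [0, 0, 0]], [[0, 0, 0.8], [0, 0, 0]], [[0, 0, 0.92], [0, 0, 0]], [[0, 0, 1.0], [0, 0, 0]]]'

```text
time_s: 24.95
eef_pos: [0.5361, 0.1004, 0.1545]
tcp_rot: [180.0, -0.0, 90.5]
force: [-0.1, 0.2, 0.4]
gripper_width: 0.0001
```

>>> drive_tool --commands '[[[-0.1, 0, 0.1], [0, 0, 0]], [[-0.2, 0, 0.2], [0, 0, 0]], [[-0.3, 0, 0.3], [0, 0, 0]], [[-0.4, 0, 0.4], [0, 0, 0]], [[-0.5, 0, 0.5], [0, 0, 0]], [[-0.5, 0, 0.5], [0, 0, 0]], [[-0.5, 0, 0.5], [0, 0, 0]], [[-0.5, 0, 0.5], [0, 0, 0]]]'

```text
time_s: 25.95
eef_pos: [0.4862, 0.1003, 0.2033]
tcp_rot: [-180.0, 0.0, 90.5]
force: [-0.3, -0.1, 0.5]
gripper_width: 0.0
```

Run:
```python
from h import *
p=grab('side'); cv2.imwrite('pics/g1.png',cv2.resize(p['image'][120:250,250:410,::-1],None,fx=4,fy=4,interpolation=cv2.INTER_CUBIC))
p=grab('scene','g0.png'); cv2.imwrite('pics/g2.png',cv2.resize(p['image'][140:300,250:410,::-1],None,fx=3.7,fy=3.7,interpolation=cv2.INTER_CUBIC))
print(ctrl.read_state()['force'])
```

```text
[ 0.50230187  0.06762276 -0.96873439]
```

View pics/g1.png

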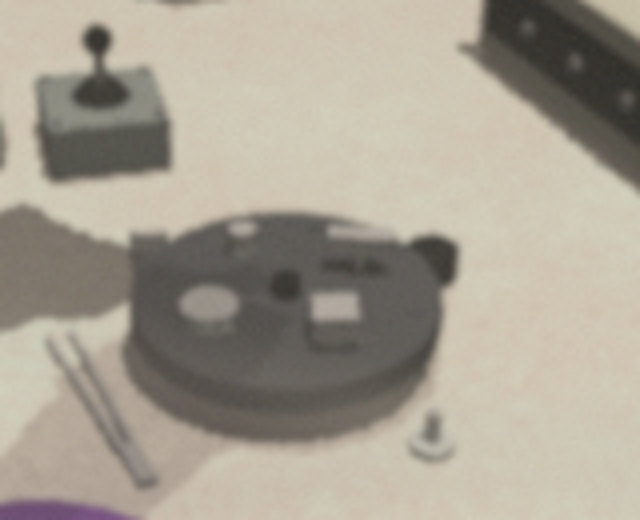

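View pics/g2.png

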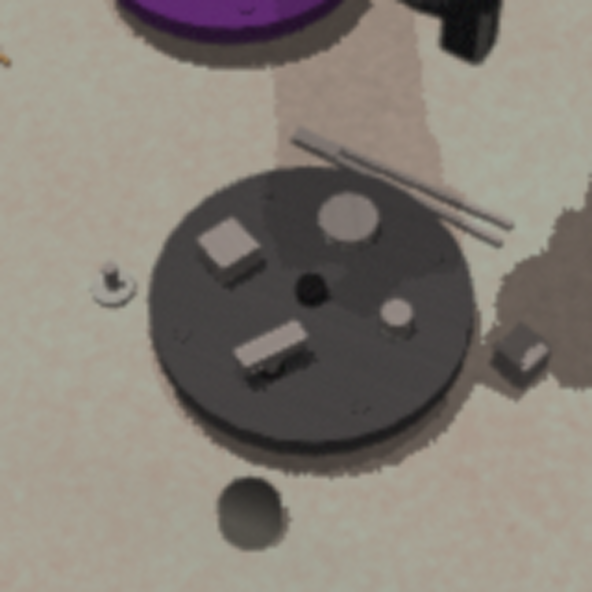

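View pics/g0.png

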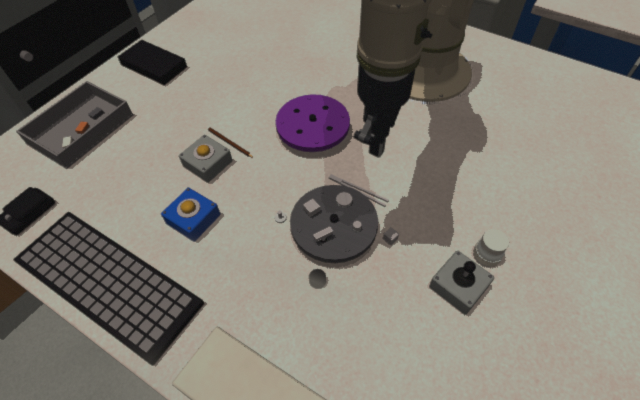

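The three stubs are down, the oblong still stands proud, everything else is in place, and the arm is clear. Handing in.

```bash
python3 -c "
from h import *
print(ticket.finish_job())"
```

```text
the job is handed in; nothing more can be done
None
```

I touched the brass dome on the grey housing lightly (about 2 N). Then I pressed the disc, the square and the small round stub home, in that order, with shut fingertips. The job is handed in after about 26 s of the 58 s allowed; no verdict was reported.

| Stub | Fingertip height at the end | Height when home | Last force reading |
|---|---|---|---|
| Disc | 48.0 mm | 48 mm | 15 N |
| Square | 58.1 mm | 58 mm | 6.5 N |
| Small round | 54.1 mm | 54 mm | 9.5 N |

In the last pictures the three stubs sit flush and the oblong stands proud where it was. The loose things and the joystick look unmoved, judged by eye rather than measured. The fingers are clear at z of about 0.20 m. None of the checks failed. The only disagreement was that the networks' first labels sometimes named the wrong thing, such as the jar as the oblong stub or the blue unit's dome as the earthing dome. I settled those by looking at enlarged crops.

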